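# Set the analyser's filter wheel with its index pin uppermost

## Task

The large filter wheel, the one with six round windows, must go back into the gas analyser with its index pin uppermost. Turn it on its bench stand until the pin points straight up, then let go so that it stays there. Leave the smaller slotted wheel on the other stand as it is.

Things in the scene. Friction and masses are not known exactly. Their poses are not given: they have to be found in the camera images.
- large_stand: Fixed grey stand that carries the large aluminium wheel. Base plate 100 x 130 x 16 mm; origin at the centre of the underside, z up. The horizontal axle lies along the stand's x axis, 130 mm above the origin; the wheel turns in the stand's y-z plane (x = 0). A single post, 18 mm thick and 34 mm wide (its centre at x = -36 mm, y = 0), rises to 150 mm behind the wheel, on the robot's side; nothing stands on the other side.
- filter_wheel (a joint): Angle of the large wheel (rad): 0 with the index pin straight up, positive with the pin leaning towards the stand's +y (the robot's left); it starts between 0.75 and 1.4. The wheel turns freely with a light friction (about 0.1 N m, about 1 N at the pin) that holds it wherever it is left; stops at -3 and 3.
- index_pin (a point): A point on the index pin of the large wheel, 92 mm from the axle; the point's z axis points outward along the pin. The pin is a round steel pin, 12 mm in diameter, that stands out radially 45 mm from the rim (from 65 to 110 mm from the axle). The wheel is a disc 130 mm in diameter and 10 mm thick, with six round glass windows.
- small_pin (a point): The same point on the pin of the wheel to leave alone, 55 mm from its axle: a smaller disc, 80 mm in diameter and 10 mm thick, with eight narrow slots and a pin 8 mm in diameter and 25 mm long, on a like stand with its axle 95 mm above the table; it starts at any angle between 1.2 rad to either side of upright.
There are look-alikes about, which are no part of the job. Leave any red or turquoise look-alike of the large_stand alone.

How it is judged:
At the end, for the whole second after the job is handed in: The large wheel's index pin points up within 0.21 rad (12 degrees) and stays so, released; the small wheel's pin is within 15 mm of where it started (angle between index_pin's own z axis and vertical below 0.21 rad and distance of small_pin from where it was at the start of the episode below 0.015 m); the robot touches nothing.
It fails at once if the smaller wheel is turned (its pin moved more than 15 mm) (distance of small_pin from where it was at the start of the episode above 0.015 m).
It also fails if it takes over 29 s, if anything falls off the work surface, if the arm or the gripper's body presses on something with over 40 N, if the wrist force passes 120 N, or if a joint passes its speed limit or range.

## Robot

A 6-joint arm with a two-finger parallel gripper is mounted at the origin on the work surface. World frame = base frame: x ahead of the robot, y to its left, z up, the work surface at z = 0. Lengths are in m, angles in rad, forces in N, time in s.
With the tool pointing down it reaches from about 0.35 to 0.725 m from the base axis. Payload 4.3 kg.
Tool frame: the origin (TCP) lies at the very end of the fingers, on their centre line; the grasp point (between the pads) lies 19 mm behind it (r.pinch_z is the distance from the TCP to the grasp point, in m); x points along the fingers, y is the direction in which the jaws open and shut, and the axes are right-handed (so a half turn about x gives the same grasp; the last joint's range is limited). The gripper opens to 85 mm and grips with 20 to 120 N. Pads are 22 mm wide; open, the fingers measure 114 mm over their backs; the gripper's body (76 mm by 85 mm) begins 54 mm behind the grasp point. The pads swing forward as they close: fully open they stand 13 mm farther back than shut.
Start: joints at [-1.255, 0.377, 0.081, 1.274, 0, 1.46], TCP at [0.238, -0.524, 0.231] pointing down, gripper open.
Joint ranges: [-2.72, 2.72], [-0.84, 1.66], [-1.02, 1.22], [-1.77, 2.12], [-1.37, 1.28], [-3.14, 3.14]. Speed limits (rad/s): [2.57, 2.57, 3.14, 3.14, 3.14, 3.14].

## Interface

Orientations are given as a 3x3 rotation matrix whose columns are the frame's x, y, z axes.
In Python, from rig import r, optics gives the robot as it stands.
- The arm moves only by the tool arm_command, never from a script. Its argument "rows" is a list of rows, each a list of 7 numbers: the turn, a rotation vector about the tool's x, y, z in rad, then the shift along the tool's x, y, z in cm, then the finger opening in cm, from 0 to 8.54. A call has exactly 5 rows; each row is the pose to reach, as a shift and turn from the pose measured when the call began, along the tool's axes at that moment; what a row does not reach only later rows make up. A row lasts 1/8 s, in which the tool goes at most 62.5 mm and 10.7 degrees, less where a joint would pass 70% of its speed; a pose out of reach is approached as far as the arm can. A call with a gripper value outside its range is refused whole. The fingers move at their own pace and stop on an object; the grip force is fixed at half the most. Time passes only in rows, so rows that repeat a pose let the fingers close, or fill a call up. It gives the time, the measured TCP pose, the force and the opening at its end, in the units of the state.
- r.state(): the state, without advancing time (a new reading comes with each control period).
- optics.grab_frame(name): name is "side" or "top"; returns a dict with "img" (480x640x3 uint8, red, green, blue), "fx", "fy", "cx", "cy" (pixels), "distortion" ([k1, k2, p1, p2, k3] as OpenCV has them; the pictures are not rectified), "rvec" (rotation vector, rad) and "tvec" (3), from world to camera coordinates, as OpenCV has them. Camera axes: x right, y down, z forward; pixel columns grow to the right and rows downward; lengths in m; the calibration is good to about 2 mm. A picture is of the moment at which its call begins. There is no depth.
- r.sign_off(): hands the job in, once; it reports no verdict.
The state is a dict: "t": time; "qpos": joint angles; "qd": joint speeds; "joint_torque": joint torques, N m; "position": TCP position; "ee_rot": TCP orientation; "force": force on the tool from outside, world axes, zero at the start; "wrist_torque": the same for the moment, N m; "opening": opening from 0.0 (shut) to 1.0 (fully open).
Only numpy, scipy, OpenCV 4.12 (cv2) and the standard library are available. Lean on these libraries where they do the work, as an engineer would, in place of code of your own. Each camera call takes 0.05 s, during which the arm holds its last target. There are 200 camera calls.

## Working session

There is one attempt and no reset: what is moved stays moved. The work goes in short steps, Python scripts to look and compute and a tool call to move; the robot and the scene stay as the last step left them, time stands still between calls to the robot, and variables do not carry over. Pictures are saved under pics/ and viewed, about 8 in all and at most 12, crops included, and the job is handed in when it is done.

Besides the shell and the picture viewer there is one more tool, called after "Call:" as name(argument=value, ...), one argument or row to a line, values as JSON. arm_command: Moves the arm, as the interface text tells. Its arguments: {"type":"object","properties":{"rows":{"type":"array"}},"required":["rows"]}

```bash
mkdir -p pics; ls
python3 - <<'E'
from rig import r, optics
import cv2,pickle
s=r.state();print(s['t'],s['position'],s['ee_rot'],s['opening'],r.pinch_z)
for n in("side","top"):
    f=optics.grab_frame(n);pickle.dump(f,open(f'pics/{n}0.pkl','wb'))
    cv2.imwrite(f'pics/{n}0.png',f['img'][:,:,::-1]);print(n,{k:v for k,v in f.items() if k!='img'})
E
```

```text
pics
0.0 [ 0.23730618 -0.52303542  0.23036217] [[-6.18023132e-04  4.13036138e-01 -9.10714426e-01]
 [ 1.92256461e-03 -9.10712427e-01 -4.13036536e-01]
 [-9.99997961e-01 -2.00617346e-03 -2.31247315e-04]] 0.9988557135935286 0.0187
side {'fx': 455.79894931506453, 'fy': 455.79894931506453, 'cx': 323.8391113036458, 'cy': 236.84514227030917, 'distortion': array([-0.07813255,  0.        ,  0.        ,  0.        ,  0.        ]), 'rvec': array([ 0.4524408 , -2.61483037,  1.36929883]), 'tvec': array([0.42104497, 0.06502318, 1.20440574])}
top {'fx': 434.2518696967115, 'fy': 434.2518696967115, 'cx': 313.59626687249386, 'cy': 239.7937950478565, 'distortion': array([0.01277481, 0.        , 0.        , 0.        , 0.        ]), 'rvec': array([ 2.20691063, -2.18825649,  0.07375731]), 'tvec': array([0.21087599, 0.37712488, 1.16401702])}
```

View pics/side0.png

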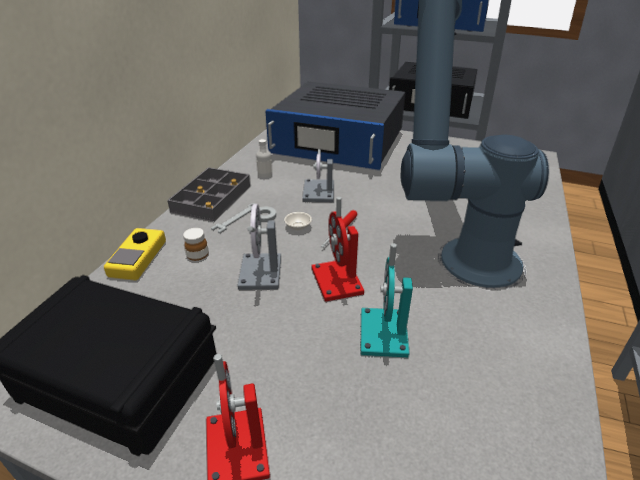

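View pics/top0.png

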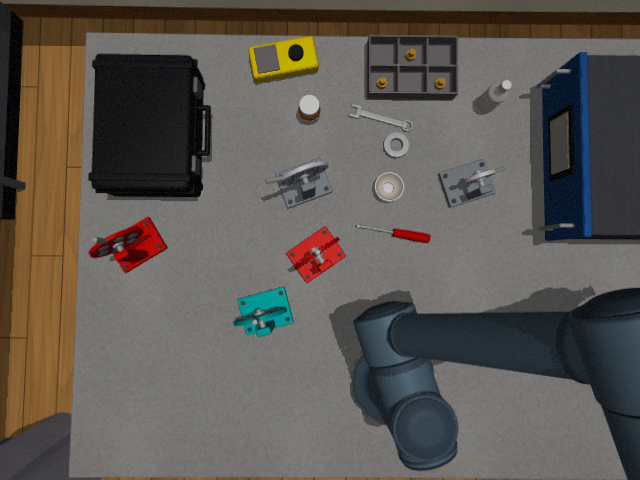

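Two grey candidates. The stand at top (303,182) / side (262,250) looks larger and has windows. The stand at top (468,182) / side (318,180) is the smaller one. The red and turquoise ones are look-alikes. I'll confirm with one enlarged crop.

```bash
cat > h.py <<'E'
import numpy as np,cv2,pickle
def load(n): return pickle.load(open(f'pics/{n}.pkl','rb'))
def cam(f):
    K=np.array([[f['fx'],0,f['cx']],[0,f['fy'],f['cy']],[0,0,1]]);R=cv2.Rodrigues(f['rvec'])[0]
    return K,f['distortion'],R,f['tvec']
def ray(f,uv):
    K,d,R,t=cam(f);p=cv2.undistortPoints(np.array([[uv]],float),K,d)[0,0]
    return -R.T@t, R.T@np.array([*p,1])
def onz(f,uv,z):
    c,d=ray(f,uv);return c+d*(z-c[2])/d[2]
def proj(f,P):
    return cv2.projectPoints(np.array(P,float).reshape(-1,3),f['rvec'],f['tvec'],cam(f)[0],f['distortion'])[0][:,0]
E
python3 - <<'E'
from h import *
a=load('side0')['img'][190:300,205:315];b=load('top0')['img'][140:220,250:350]
c=load('top0')['img'][140:220,420:520]
A=cv2.resize(a,(400,400),interpolation=3)
B=cv2.resize(b,(400,320),interpolation=3)
C=cv2.resize(load('side0')['img'][140:210,290:345],(220,280),interpolation=3)
o=np.zeros((600,800,3),np.uint8);o[:400,:400]=A;o[:320,400:]=B
o[320:600,400:620]=C
cv2.imwrite('pics/crop.png',o[:,:,::-1])
t=load('top0')
for u in [(303,182),(468,182)]: print(onz(t,u,0.016))
E
```

```text
[0.5313941  0.24410115 0.016     ]
[ 0.53571161 -0.20356608  0.016     ]
```

View pics/crop.png

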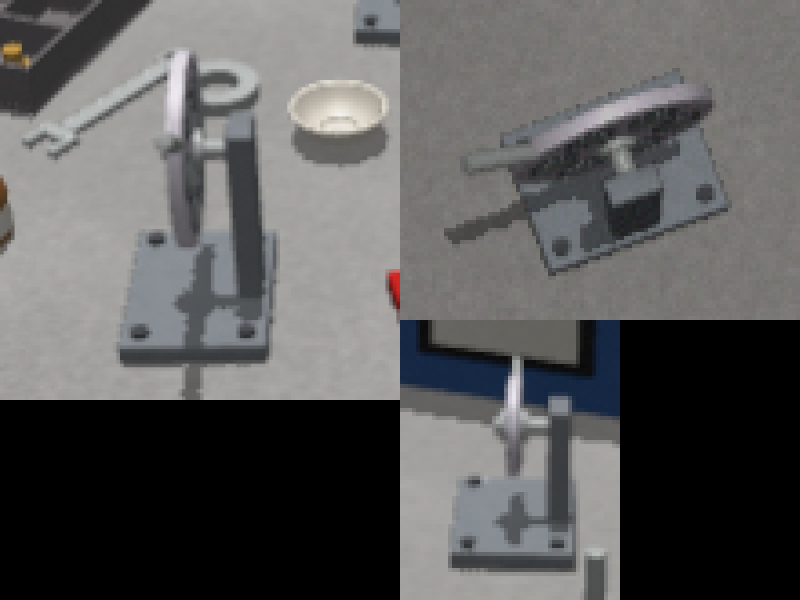

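The crop confirms it: the large wheel is at top (303,182), on the 100x130 plate with windows. Its pin tip is at about top (266,181), pointing near-horizontally to +y. The other grey wheel, at top (468,182), has a thin pin and a small disc. Next I'll fit the stand pose.

```bash
cat > fit.py <<'E'
from h import *
from scipy.optimize import least_squares
t=load('top0');s=load('side0')
def W(p,P):
    c,n=np.cos(p[2]),np.sin(p[2]);P=np.atleast_2d(P);R=np.array([[c,-n,0],[n,c,0],[0,0,1]])
    return P@R.T+[p[0],p[1],0]
# plate corners: +x+y, +x-y, -x-y, -x+y at z=.016
C=np.array([[.05,.065,.016],[.05,-.065,.016],[-.05,-.065,.016],[-.05,.065,.016]])
tp=np.array([[275,173.5],[320,157.8],[332,191],[288,206.8]])
# side: crop scale 400/110; corners +x-y(hidden far?) 
k=110/400
sp={0:(121,348),3:(268,346),2:(276,233),1:(142,233)}
si=list(sp);sq=np.array([[205+sp[i][0]*k,190+sp[i][1]*k] for i in si])
pin_t=np.array([267,181.2])
def pt(a,rad=.108): return np.array([0,rad*np.sin(a),.130+rad*np.cos(a)])
def res(p): return np.r_[(proj(t,W(p,C))-tp).ravel(),(proj(s,W(p,C[si]))-sq).ravel()]
o=least_squares(res,[.53,.24,.3]);p=o.x
if __name__=='__main__':
    print(p,np.round(o.fun,1))
    print('side pin pred/top pin pred')
    for a in np.arange(.7,1.5,.1): print(round(a,2),proj(t,W(p,pt(a))).round(1),proj(s,W(p,pt(a))).round(1))
    print('axle',proj(t,W(p,[0,0,.13])),proj(s,W(p,[0,0,.13])))
    m=s['img'].copy()
    print(np.arctan2(p[1],p[0]),np.hypot(p[0],p[1]))
E
python3 fit.py
```

```text
[0.53051286 0.2429672  0.36491547] [-0.5 -0.1 -0.6 -0.8  0.4  0.2 -0.7  1.1 -0.7 -0.2  0.2 -0.1  0.8 -1.3
 -0.1 -0.8]
side pin pred/top pin pred
0.7 [[273.3 176.5]] [[250.7 217.4]]
0.8 [[270.3 178.3]] [[250.6 222.3]]
0.9 [[267.7 180.1]] [[250.6 227.2]]
1.0 [[265.5 181.8]] [[250.7 232.2]]
1.1 [[263.7 183.3]] [[250.8 237.2]]
1.2 [[262.4 184.8]] [[251.  242.2]]
1.3 [[261.5 186. ]] [[251.2 246.9]]
1.4 [[261.  187.2]] [[251.5 251.5]]
axle [[302.81674174 173.51919277]] [[256.93658597 231.09721133]]
0.42947479530968596 0.5835040298872614
```

The plate fit is good to about 1 px. Both views put the pin at about 0.94 rad: the top tip (267,181) and side tip (250.6,229.3) match the model. The plan is to pinch the pin with the tool down and the jaws along the stand's x, carry it along the arc, open, and retreat upwards.

```bash
cat > go.py <<'E'
import sys
from fit import *
from rig import r
from scipy.spatial.transform import Rotation as Ro
# usage: go.py angle extra_lift  -> shift for TCP with the pinch on the pin at that angle
st=r.state();R=np.array(st['ee_rot']);x=np.array(st['position'])
c,n=np.cos(p[2]),np.sin(p[2]);Y=np.array([c,n,0]);X=np.array([0,0,-1.]);Rd=np.c_[X,Y,np.cross(X,Y)]
rv=Ro.from_matrix(R.T@Rd).as_rotvec()
print('t',st['t'],'pos',x.round(4),'F',np.round(st['force'],1),'open',round(st['opening'],3),'turn',rv.round(3))
def show(l,P): print(l,np.round(P,3),'shift cm',(100*R.T@(P-x)).round(2))
for a in sys.argv[1:]:
    a,l=map(float,a.split(','));show((a,l),W(p,pt(a,.092))[0]+[0,0,l-r.pinch_z])
show('mid',np.array([.48,-.1,.34]))
E
python3 go.py .94,.12
```

```text
t 0.1 pos [ 0.2373 -0.5231  0.2305] F [ 0.3  0.3 -0.2] open 1.002 turn [-1.51e+00 -2.00e-03  1.00e-03]
(0.94, 0.12) [0.504 0.312 0.286] shift cm [ -5.38 -65.09 -58.79]
mid [ 0.48 -0.1   0.34] shift cm [-10.89 -28.53 -39.58]
```

Call:
arm_command(
  rows=[
    [0,0,0,-5.5,0,0,6],
    [-0.18,0,0,-10.5,-2,-2,6],
    [-0.36,0,0,-11,-6,-7,6],
    [-0.54,0,0,-11,-10,-12,6],
    [-0.72,0,0,-11,-14,-17,6],
  ],
)

```text
t: 0.72
position: [0.3327, -0.3281, 0.3405]
ee_rot: [[-0.0, 0.913, -0.408], [0.002, -0.408, -0.913], [-1.0, -0.001, -0.002]]
force: [0.5, -0.3, -0.6]
opening: 0.704
```

```bash
python3 go.py .94,.12
```

```text
t 0.725 pos [ 0.3327 -0.3281  0.3405] F [ 0.5 -0.3 -0.6] open 0.704 turn [-0.785 -0.002  0.   ]
(0.94, 0.12) [0.504 0.312 0.286] shift cm [  5.62 -10.46 -65.46]
mid [ 0.48 -0.1   0.34] shift cm [  0.09   4.15 -26.83]
```

Call:
arm_command(
  rows=[
    [-0.16,0,0,0,0.5,-6,6],
    [-0.32,0,0,0,1,-12,6],
    [-0.48,0,0,0,0.5,-18,6],
    [-0.64,0,0,0,-0.5,-24,6],
    [-0.78,0,0,0,-2,-30,6],
  ],
)

```text
t: 1.35
position: [0.4369, -0.0441, 0.3406]
ee_rot: [[-0.001, 0.934, 0.357], [0.002, 0.357, -0.934], [-1.0, -0.0, -0.002]]
force: [1.2, 0.4, 0.5]
opening: 0.708
```

```bash
python3 go.py .94,.12
```

```text
t 1.35 pos [ 0.4369 -0.0441  0.3406] F [1.2 0.4 0.5] open 0.708 turn [-0.    -0.002  0.   ]
(0.94, 0.12) [0.504 0.312 0.286] shift cm [  5.58  18.98 -30.89]
mid [ 0.48 -0.1   0.34] shift cm [0.04 2.03 6.76]
```

Call:
arm_command(
  rows=[
    [0,0,0,0,3.0,-5,5],
    [0,0,0,0,6,-10,5],
    [0,0,0,0,9,-15,5],
    [0,0,0,0,12,-20,5],
    [0,0,0,0,15,-25,5],
  ],
)

```text
t: 1.98
position: [0.4877, 0.2449, 0.3408]
ee_rot: [[-0.001, 0.934, 0.357], [0.002, 0.357, -0.934], [-1.0, -0.001, -0.002]]
force: [0.6, -0.5, 0.4]
opening: 0.585
```

```bash
python3 go.py .94,.12
```

```text
t 1.975 pos [0.4877 0.2449 0.3408] F [ 0.6 -0.5  0.4] open 0.585 turn [-0.    -0.002  0.001]
(0.94, 0.12) [0.504 0.312 0.286] shift cm [ 5.54  3.93 -5.71]
mid [ 0.48 -0.1   0.34] shift cm [ 3.000e-02 -1.303e+01  3.194e+01]
```

Call:
arm_command(
  rows=[
    [0,0,0,0,2.0,-3,5],
    [0,0,0,1,3.9,-5.7,5],
    [0,0,0,5.5,3.9,-5.7,5],
    [0,0,0,8.5,3.9,-5.7,5],
    [0,0,0,8.5,3.9,-5.7,5],
  ],
)

```text
t: 2.6
position: [0.5015, 0.3113, 0.2527]
ee_rot: [[-0.008, 0.934, 0.357], [-0.001, 0.357, -0.934], [-1.0, -0.008, -0.001]]
force: [-0.5, 0.2, -0.1]
opening: 0.585
```

```bash
python3 go.py .94,.0
python3 - <<'E'
from rig import optics
from h import *
o=[]
for n,(u,v) in(("side",(205,130)),("top",(210,120))):
    f=optics.grab_frame(n);pickle.dump(f,open(f'pics/{n}1.pkl','wb'))
    o.append(cv2.resize(f['img'][v:v+160,u:u+130],(390,480),interpolation=3))
cv2.imwrite('pics/c1.png',np.hstack(o)[:,:,::-1])
E
```

```text
t 2.6 pos [0.5015 0.3113 0.2527] F [-0.5  0.2 -0.1] open 0.585 turn [ 0.    -0.001  0.008]
(0.94, 0.0) [0.504 0.312 0.166] shift cm [8.71 0.34 0.  ]
mid [ 0.48 -0.1   0.34] shift cm [ -8.65 -16.77  37.64]
```

View pics/c1.png

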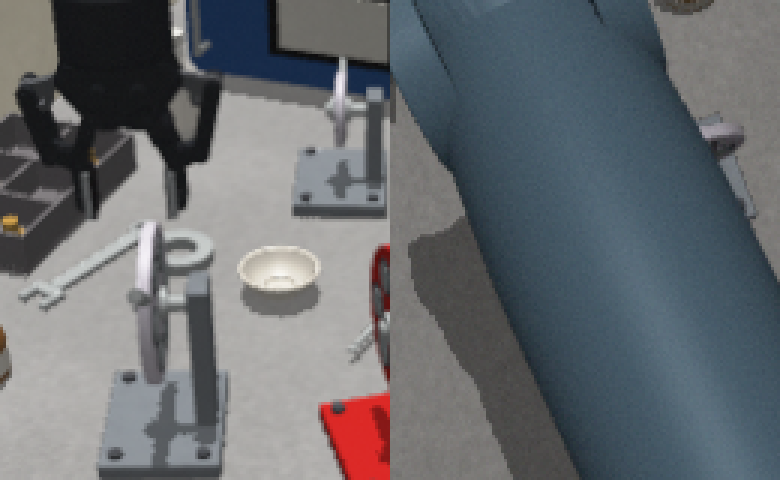

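The side crop shows the fingers straddling the pin plane. Finger tips are at crop x 88 and 176, and the pin tip is at (137,296), which is image (250.7,228.7) and gives about 0.93 rad. The arm hides the stand from the top camera. Descending now.

Call:
arm_command(
  rows=[
    [0,0,0.008,3,0.3,0,5],
    [0,0,0.008,6,0.3,0,5],
    [0,0,0.008,8.7,0.35,0,5],
    [0,0,0.008,8.7,0.35,0,5],
    [0,0,0.008,8.7,0.35,0,5],
  ],
)

```text
t: 3.32
position: [0.5081, 0.314, 0.1718]
ee_rot: [[0.009, 0.934, 0.357], [0.006, 0.357, -0.934], [-1.0, 0.011, -0.002]]
force: [0.0, -0.3, 0.8]
opening: 0.584
```

```bash
python3 go.py .94,.0
```

```text
t 3.325 pos [0.5081 0.314  0.1718] F [ 0.  -0.3  0.8] open 0.584 turn [-0.    -0.002 -0.011]
(0.94, 0.0) [0.504 0.312 0.166] shift cm [ 0.62 -0.45  0.01]
mid [ 0.48 -0.1   0.34] shift cm [-17.09 -17.21  37.64]
```

Call:
arm_command(
  rows=[
    [0,0,-0.011,0.6,-0.45,0,5],
    [0,0,-0.011,0.6,-0.45,0,5],
    [0,0,-0.011,0.6,-0.45,0,5],
    [0,0,-0.011,0.6,-0.45,0,2.5],
    [0,0,-0.011,0.6,-0.45,0,2.5],
  ],
)

```text
t: 3.95
position: [0.504, 0.3125, 0.1658]
ee_rot: [[-0.001, 0.934, 0.357], [0.002, 0.357, -0.934], [-1.0, -0.0, -0.002]]
force: [-0.5, -0.8, 0.7]
opening: 0.29
```

```bash
python3 go.py .94,.0
```

```text
t 3.95 pos [0.504  0.3125 0.1658] F [-0.5 -0.8  0.7] open 0.29 turn [-0.    -0.002  0.   ]
(0.94, 0.0) [0.504 0.312 0.166] shift cm [ 0.03 -0.    0.01]
mid [ 0.48 -0.1   0.34] shift cm [-17.5  -16.96  37.64]
```

Exactly on target, with no contact. Closing on the pin.

Call:
arm_command(
  rows=[
    [0,0,0,0,0,0,1.5],
    [0,0,0,0,0,0,1.0],
    [0,0,0,0,0,0,0.5],
    [0,0,0,0,0,0,0.5],
    [0,0,0,0,0,0,0.5],
  ],
)

```text
t: 4.58
position: [0.5048, 0.3127, 0.1661]
ee_rot: [[0.0, 0.934, 0.357], [0.003, 0.357, -0.934], [-1.0, 0.001, -0.002]]
force: [3.9, 0.2, -0.8]
opening: 0.118
```

```bash
python3 go.py .94,.0 .75,0 .6,0 .45,0 .3,0 .15,0 0,0
```

```text
t 4.575 pos [0.5048 0.3127 0.1661] F [ 3.9  0.2 -0.8] open 0.118 turn [-0.    -0.002 -0.001]
(0.94, 0.0) [0.504 0.312 0.166] shift cm [ 0.05 -0.09  0.01]
(0.75, 0.0) [0.508 0.302 0.179] shift cm [-1.25 -0.08  1.16]
(0.6, 0.0) [0.512 0.291 0.187] shift cm [-2.12 -0.08  2.24]
(0.45, 0.0) [0.516 0.28  0.194] shift cm [-2.81 -0.08  3.43]
(0.3, 0.0) [0.521 0.268 0.199] shift cm [-3.32 -0.08  4.71]
(0.15, 0.0) [0.526 0.256 0.202] shift cm [-3.63 -0.08  6.05]
(0.0, 0.0) [0.531 0.243 0.203] shift cm [-3.74 -0.08  7.43]
mid [ 0.48 -0.1   0.34] shift cm [-17.5  -17.01  37.64]
```

The fingers stopped on the pin (opening about 10 mm, low force). Now following the arc, first half.

Call:
arm_command(
  rows=[
    [0,0,0,-0.5,0,0.4,0.5],
    [0,0,0,-0.9,0,0.8,0.5],
    [0,0,0,-1.25,0,1.16,0.5],
    [0,0,0,-1.7,0,1.7,0.5],
    [0,0,0,-2.1,0,2.24,0.5],
  ],
)

```text
t: 5.2
position: [0.5125, 0.2924, 0.1858]
ee_rot: [[-0.001, 0.934, 0.357], [0.004, 0.357, -0.934], [-1.0, 0.0, -0.004]]
force: [6.4, 6.1, -11.9]
opening: 0.118
```

```bash
python3 go.py .6,0 .45,0 .3,0 .15,0 0,0
```

```text
t 5.2 pos [0.5125 0.2924 0.1858] F [  6.4   6.1 -11.9] open 0.118 turn [ 0.    -0.004 -0.   ]
(0.6, 0.0) [0.512 0.291 0.187] shift cm [-0.15 -0.08  0.06]
(0.45, 0.0) [0.516 0.28  0.194] shift cm [-0.84 -0.08  1.25]
(0.3, 0.0) [0.521 0.268 0.199] shift cm [-1.35 -0.08  2.53]
(0.15, 0.0) [0.526 0.256 0.202] shift cm [-1.67 -0.08  3.87]
(0.0, 0.0) [0.531 0.243 0.203] shift cm [-1.78 -0.08  5.25]
mid [ 0.48 -0.1   0.34] shift cm [-15.58 -17.04  35.42]
```

Call:
arm_command(
  rows=[
    [0,0,0,-0.5,0,0.6,0.5],
    [0,0,0,-0.84,0,1.25,0.5],
    [0,0,0,-1.15,0,1.9,0.5],
    [0,0,0,-1.35,0,2.5,0.5],
    [0,0,0,-1.5,0,3.2,0.5],
  ],
)

```text
t: 5.82
position: [0.5237, 0.2632, 0.1992]
ee_rot: [[-0.003, 0.934, 0.358], [0.006, 0.358, -0.934], [-1.0, -0.001, -0.007]]
force: [6.0, 5.2, -5.1]
opening: 0.115
```

```bash
python3 go.py .15,0 0,0
```

```text
t 5.825 pos [0.5237 0.2632 0.1992] F [ 6.   5.2 -5.1] open 0.115 turn [ 0.001 -0.007  0.001]
(0.15, 0.0) [0.526 0.256 0.202] shift cm [-0.31 -0.09  0.76]
(0.0, 0.0) [0.531 0.243 0.203] shift cm [-0.43 -0.09  2.13]
mid [ 0.48 -0.1   0.34] shift cm [-14.28 -17.08  32.26]
```

Call:
arm_command(
  rows=[
    [0,0,0,-0.2,0,0.6,0.5],
    [0,0,0,-0.35,0,1.2,0.5],
    [0,0,0,-0.4,0,1.8,0.5],
    [0,-0.005,0,-0.4,0,2.15,0.5],
    [0,-0.005,0,-0.4,0,2.15,0.5],
  ],
)

```text
t: 6.45
position: [0.5306, 0.2427, 0.2024]
ee_rot: [[-0.004, 0.934, 0.357], [0.0, 0.357, -0.934], [-1.0, -0.003, -0.002]]
force: [0.1, -0.6, -0.5]
opening: 0.059
```

```bash
python3 go.py 0,0
python3 - <<'E'
from rig import optics
from h import *
o=[]
for n,(u,v) in(("side",(205,130)),("top",(240,120))):
    f=optics.grab_frame(n);pickle.dump(f,open(f'pics/{n}2.pkl','wb'))
    o.append(cv2.resize(f['img'][v:v+160,u:u+130],(390,480),interpolation=3))
cv2.imwrite('pics/c2.png',np.hstack(o)[:,:,::-1])
E
```

```text
t 6.45 pos [0.5306 0.2427 0.2024] F [ 0.1 -0.6 -0.5] open 0.059 turn [ 0.001 -0.002  0.003]
(0.0, 0.0) [0.531 0.243 0.203] shift cm [-0.09  0.   -0.03]
mid [ 0.48 -0.1   0.34] shift cm [-13.75 -17.02  30.18]
```

View pics/c2.png

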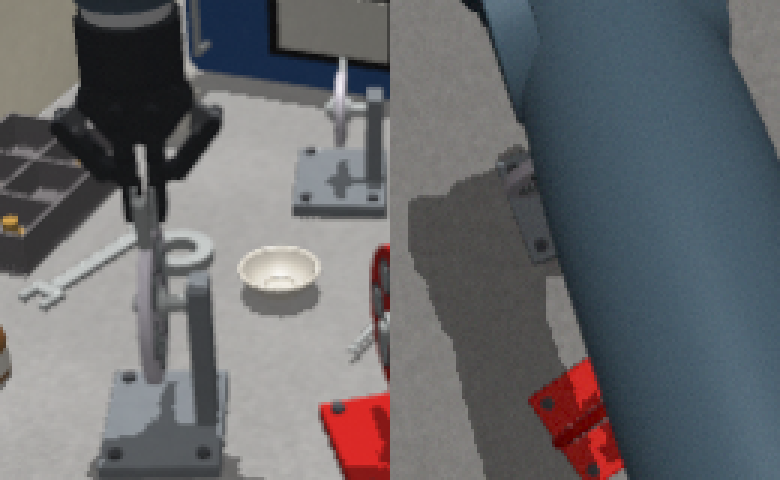

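The side crop shows that the pin slipped out of the pads near the end. The fingers closed to 5 mm, and the pin, with its tip near crop (145,190), still leans to +y on the camera side. I'll open, rise clear and measure again.

Call:
arm_command(
  rows=[
    [0,0,0,-2,0,0,0.5],
    [0,0,0,-5,0,0,2],
    [0,0,0,-8,0,0,5],
    [0,0,0,-8,0,0,5],
    [0,0,0,-8,0,0,5],
  ],
)

```text
t: 7.18
position: [0.5302, 0.2426, 0.282]
ee_rot: [[-0.005, 0.934, 0.357], [0.0, 0.357, -0.934], [-1.0, -0.004, -0.002]]
force: [-0.6, -0.5, -0.4]
opening: 0.586
```

```bash
python3 go.py 0,0
python3 - <<'E'
from rig import optics
from fit import *
f=optics.grab_frame('side')
cv2.imwrite('pics/c3.png',cv2.resize(f['img'][150:270,215:315],(600,720),interpolation=3)[:600,:,::-1])
for a in np.arange(-.2,.9,.1): print(round(a,1),((proj(f,W(p,pt(a,.11)))-[215,150])*6).round(0),((proj(f,W(p,pt(a,.065)))-[215,150])*6).round(0))
E
```

```text
t 7.175 pos [0.5302 0.2426 0.282 ] F [-0.6 -0.5 -0.4] open 0.586 turn [ 0.001 -0.002  0.004]
(0.0, 0.0) [0.531 0.243 0.203] shift cm [ 7.87  0.08 -0.01]
mid [ 0.48 -0.1   0.34] shift cm [ -5.78 -16.96  30.19]
-0.2 [[235. 221.]] [[242. 332.]]
-0.1 [[231. 231.]] [[240. 339.]]
0.0 [[228. 244.]] [[238. 347.]]
0.1 [[225. 260.]] [[236. 356.]]
0.2 [[223. 278.]] [[235. 367.]]
0.3 [[220. 299.]] [[234. 379.]]
0.4 [[218. 322.]] [[232. 393.]]
0.5 [[216. 347.]] [[231. 407.]]
0.6 [[215. 374.]] [[231. 423.]]
0.7 [[214. 403.]] [[230. 439.]]
0.8 [[213. 433.]] [[230. 456.]]
```

View pics/c3.png

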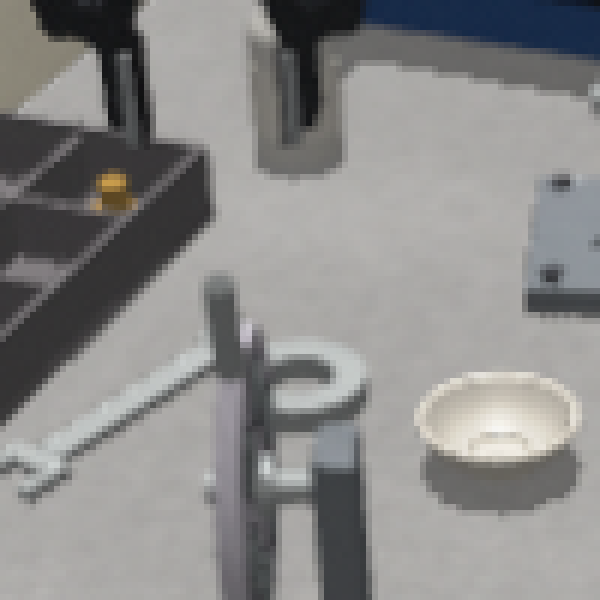

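The side crop shows the pin tip at about (221,280) and its base at about (228,378), so the pin is at about +0.25 rad. I'll now use a self-aligning grasp: turn the jaws 90° to lie along the stand's y, straddle the pin from above with the gripper wide open, and close centred over the axle so the pads square the pin upright.

```bash
python3 -c "
from rig import r
print(r.state()['qpos'])"
```

```text
[3.19496198e-01 3.94857099e-01 2.35688299e-01 1.41699551e+00
 1.46992425e-03 1.52469906e+00]
```

Call:
arm_command(
  rows=[
    [-0.18,0,0,-1,0,0,8.5],
    [-0.36,0,0,-1,0,0,8.5],
    [-0.54,0,0,-1,0,0,8.5],
    [-0.72,0,0,-1,0,0,8.5],
    [-0.9,0,0,-1,0,0,8.5],
  ],
)

```text
t: 7.85
position: [0.5291, 0.2422, 0.2898]
ee_rot: [[-0.009, 0.295, 0.956], [-0.001, 0.956, -0.295], [-1.0, -0.004, -0.008]]
force: [-0.4, -0.9, 0.5]
opening: 0.992
```

Call:
arm_command(
  rows=[
    [-0.18,0,0,0,0,0,8.5],
    [-0.36,0,0,0,0,0,8.5],
    [-0.54,0,0,0,0,0,8.5],
    [-0.67,0,0,0,0,0,8.5],
    [-0.67,0,0,0,0,0,8.5],
  ],
)

```text
t: 8.48
position: [0.5283, 0.242, 0.2884]
ee_rot: [[-0.011, -0.361, 0.933], [-0.002, 0.933, 0.361], [-1.0, 0.002, -0.011]]
force: [-0.0, 0.3, -0.8]
opening: 0.995
```

```bash
sed -i 's/Y=np.array(\[c,n,0\])/Y=np.array([-n,c,0])/' go.py; sed -i "s/^show('mid.*/for y in (0,.012): show(y,W(p,[0,y,.208])[0])/" go.py; python3 go.py
```

```text
t 8.475 pos [0.5283 0.242  0.2884] F [-0.   0.3 -0.8] open 0.995 turn [ 0.004 -0.011 -0.002]
0 [0.531 0.243 0.208] shift cm [ 8.04 -0.01  0.33]
0.012 [0.526 0.254 0.208] shift cm [8.04 1.19 0.34]
```

Call:
arm_command(
  rows=[
    [0,-0.011,0,0,1.2,0.3,8.5],
    [0,-0.011,0,2.5,1.2,0.3,8.5],
    [0,-0.011,0,5,1.2,0.3,8.5],
    [0,-0.011,0,8,1.2,0.3,8.5],
    [0,-0.011,0,8,1.2,0.3,8.5],
  ],
)

```text
t: 9.1
position: [0.5234, 0.254, 0.2057]
ee_rot: [[-0.007, -0.36, 0.933], [0.0, 0.933, 0.36], [-1.0, 0.003, -0.006]]
force: [0.4, 0.7, 0.1]
opening: 0.999
```

```bash
python3 go.py
```

```text
t 9.1 pos [0.5234 0.254  0.2057] F [0.4 0.7 0.1] open 0.999 turn [ 0.004 -0.006 -0.003]
0 [0.531 0.243 0.208] shift cm [-0.24 -1.29  0.27]
0.012 [0.526 0.254 0.208] shift cm [-0.23 -0.09  0.27]
```

Call:
arm_command(
  rows=[
    [0,-0.006,0,-0.25,-0.6,0.25,8.5],
    [0,-0.006,0,-0.25,-1.3,0.25,7],
    [0,-0.006,0,-0.25,-1.3,0.25,5],
    [0,-0.006,0,-0.25,-1.3,0.25,3],
    [0,-0.006,0,-0.25,-1.3,0.25,1.5],
  ],
)

```text
t: 9.72
position: [0.5305, 0.243, 0.2085]
ee_rot: [[-0.001, -0.361, 0.933], [0.003, 0.933, 0.361], [-1.0, 0.003, 0.0]]
force: [0.2, 0.7, -0.1]
opening: 0.186
```

Call:
arm_command(
  rows=[
    [0,0,0,0,0,0,0.5],
    [0,0,0,0,0,0,0.5],
    [0,0,0,0,0,0,0.5],
    [0,0,0,0,0,0,0.5],
    [0,0,0,0,0,0,0.5],
  ],
)

```text
t: 10.35
position: [0.5306, 0.2427, 0.2086]
ee_rot: [[-0.0, -0.36, 0.933], [0.002, 0.933, 0.36], [-1.0, 0.002, 0.0]]
force: [-1.0, -2.1, 3.4]
opening: 0.116
```

```bash
python3 go.py
```

```text
t 10.35 pos [0.5306 0.2427 0.2086] F [-1.  -2.1  3.4] open 0.116 turn [ 0.004  0.    -0.002]
0 [0.531 0.243 0.208] shift cm [ 0.06  0.02 -0.  ]
0.012 [0.526 0.254 0.208] shift cm [0.07 1.22 0.  ]
```

The pin is squeezed between pads centred over the axle. Opening, then rising straight up.

Call:
arm_command(
  rows=[
    [0,0,0,0,0,0,3],
    [0,0,0,0,0,0,6],
    [0,0,0,0,0,0,6],
    [0,0,0,-3,0,0,6],
    [0,0,0,-7,0,0,6],
  ],
)

```text
t: 10.98
position: [0.5298, 0.2424, 0.2782]
ee_rot: [[-0.003, -0.36, 0.933], [0.002, 0.933, 0.36], [-1.0, 0.003, -0.003]]
force: [-0.1, 0.8, 0.1]
opening: 0.7
```

Call:
arm_command(
  rows=[
    [0,0,0,-5,0,0,6],
    [0,0,0,-8,0,0,6],
    [0,0,0,-8,0,5,6],
    [0,0,0,-8,0,5,6],
    [0,0,0,-8,0,5,6],
  ],
)

```text
t: 11.6
position: [0.5764, 0.2603, 0.3573]
ee_rot: [[-0.005, -0.361, 0.933], [0.001, 0.933, 0.361], [-1.0, 0.003, -0.004]]
force: [-0.3, 0.5, 0.5]
opening: 0.699
```

```bash
python3 go.py
python3 - <<'E'
from rig import optics
from fit import *
f=optics.grab_frame('side')
cv2.imwrite('pics/c4.png',cv2.resize(f['img'][140:240,215:345],(780,600),interpolation=3)[:,:,::-1])
for a in np.arange(-.3,.4,.1): print(round(a,1),((proj(f,W(p,pt(a,.11)))-[215,140])*6).round(0),((proj(f,W(p,pt(a,.065)))-[215,140])*6).round(0))
E
```

```text
t 11.6 pos [0.5764 0.2603 0.3573] F [-0.3  0.5  0.5] open 0.699 turn [ 0.004 -0.004 -0.003]
0 [0.531 0.243 0.208] shift cm [ 1.495e+01 -1.000e-02 -4.850e+00]
0.012 [0.526 0.254 0.208] shift cm [14.95  1.19 -4.84]
-0.3 [[238. 274.]] [[244. 388.]]
-0.2 [[235. 281.]] [[242. 392.]]
-0.1 [[231. 291.]] [[240. 399.]]
0.0 [[228. 304.]] [[238. 407.]]
0.1 [[225. 320.]] [[236. 416.]]
0.2 [[223. 338.]] [[235. 427.]]
0.3 [[220. 359.]] [[234. 439.]]
```

View pics/c4.png

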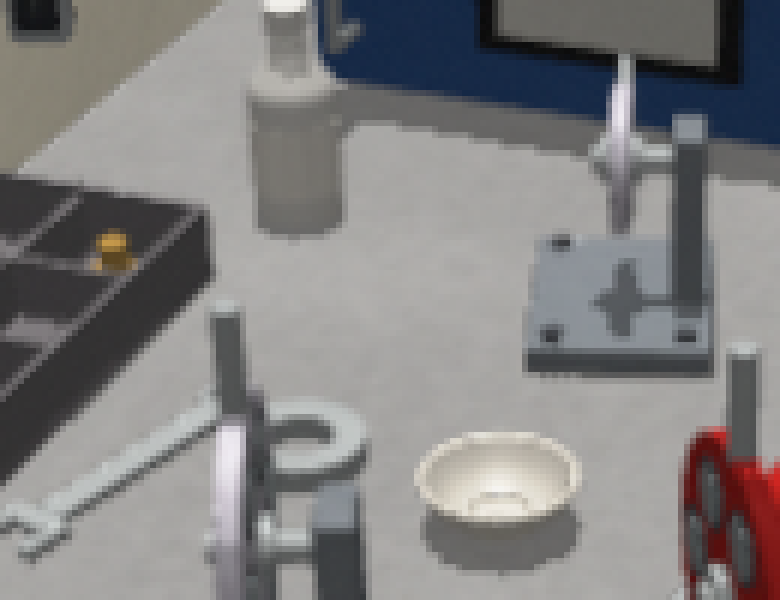

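The side crop shows the pin tip at about (228,305), against a predicted (228,304) for 0 rad. It stays there after release, the gripper is well clear, and the small wheel looks unchanged. Handing in.

```bash
python3 -c "
from rig import r
print(r.sign_off(), r.state()['t'], r.state()['force'])"
```

```text
the job is handed in; nothing more can be done
the job is handed in; nothing more can be done
```

The large wheel now stands with its index pin upright and released, and I have handed the job in, at about 11.7 s on the robot's clock.

- **What I did:** My first grasp carried the pin from about 0.94 rad to about 0.25 rad, where it slipped out of the pads. I turned the jaws a quarter turn and straddled the pin from above. I then closed over the axle to square it up, opened and rose clear.
- **Last checks:** The side picture after release shows the pin within about 0.05 rad of upright; the pin's base alone reads up to 0.1. The limit is 0.21. The gripper was about 15 cm above its release height, with the wrist force near zero.
- **Not checked:** Near the end the arm hid the large wheel from the top camera, so the final angle rests on the side view alone. I judged the small wheel unchanged by eye in that picture, without measuring its pin.

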